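# Show where the empty squeeze bottle belongs

### The arm

A 7-joint arm with a two-finger parallel gripper is mounted at the origin on the work surface. World frame = base frame: x ahead of the robot, y to its left, z up, the work surface at z = 0. Lengths are in m, angles in rad, forces in N, time in s.
With the tool pointing down it reaches from about 0.425 to 0.825 m from the base axis. Payload 3.6 kg.
Tool frame: the origin (TCP) lies between the finger pads, 19 mm behind the fingertips; this is the grasp point; z points along the fingers, y is the line along which they close (so a half turn about z gives the same grasp; the last joint's range is limited). The gripper opens to 85 mm and grips with 20 to 120 N. Pads are 22 mm wide; open, the fingers measure 114 mm over their backs; the gripper's body (76 mm by 85 mm) begins 54 mm behind the grasp point. The pads swing forward as they close: fully open they stand 13 mm farther back than shut.
Start: joints at [-1.28, 0.615, -0.013, 1.423, 0.008, 1.103, -0.04], TCP at [0.203, 0.617, 0.25] pointing down, gripper open.
Joint ranges: [-3.12, 3.12], [-0.3, 2.06], [-1.34, 1.32], [0.26, 2.42], [-1.36, 4.5], [0.01, 1.98], [-2.84, 2.84]. Speed limits (rad/s): [2.79, 2.79, 3.14, 3.14, 3.14, 3.14, 3.14].

### API

Orientations are given as a unit quaternion [w, x, y, z].
In Python, from rig import arm gives the robot as it stands.
- The arm moves only by the shell command python3 -m handwheel 'ROWS' [OPENING] [FORCE]. ROWS is JSON, one flat list of numbers, 6 for each row, row after row: the shift along the tool's x, y, z scaled (see below), then the turn, a rotation vector about the tool's x, y, z scaled (see below). A call has 1 to 5 rows; each row is the pose to reach, as a shift and turn from the pose commanded when the call began, along the tool's axes at that moment; what a row does not reach only later rows make up. The controller multiplies each number of a shift by 0.1 m and each number of a turn by 30 degrees. A row lasts 1/12 s, in which the tool goes at most 41.7 mm and 7.16 degrees, less where a joint would pass 70% of its speed; a pose out of reach is approached as far as the arm can. A call with a number of a shift or a turn outside -1 to 1 is refused whole. A call with a gripper value outside its range is refused whole. OPENING is the closure, from -1 (fully open) to 1 (shut), set as the call begins (- or left out, the last holds). The fingers move at their own pace and stop on an object; FORCE is the grip in N (left out, the last holds). Time passes only in rows, so rows that repeat a pose let the fingers close. It gives the time, the measured TCP pose, the force, the opening and the grip force at its end, in the units of the state.
- arm.state(): the state, without advancing time (a new reading comes with each control period).
- arm.snapshot(name): name is "scene" or "top" or "wrist"; returns a dict with "frame" (480x640x3 uint8, red, green, blue), "mtx" (3x3 intrinsics, pixels), "D" ([k1, k2, p1, p2, k3] as OpenCV has them; the pictures are not rectified), "world_to_cam" (4x4, takes a point from world to camera coordinates). Camera axes: x right, y down, z forward; pixel columns grow to the right and rows downward; lengths in m; the calibration is good to about 2 mm. A picture is of the moment at which its call begins. There is no depth.
- arm.finish_job(): hands the job in; it is judged then, once.
The state is a dict: "time": time; "joints": joint angles; "qvel": joint speeds; "joint_torque": joint torques, N m; "position": TCP position; "orientation": TCP orientation; "contact_force": force on the tool from outside, world axes, zero at the start; "moment": the same for the moment, N m; "finger_gap": finger opening in m; "grip_force": force on a finger pad.
Only numpy, scipy, OpenCV 4.12 (cv2) and the standard library are available. Lean on these libraries where they do the work, as an engineer would, in place of code of your own. Each camera call takes 0.05 s, during which the arm holds its last target. There are 200 camera calls.

### The job

Show the kitchen helper where the empty bottle belongs: with the fingertips pointing straight down a few centimetres above it, point at the lid of the clear, empty squeeze bottle and hold still there for at least two seconds. Then point in the same way at the middle of the black coaster in the free bay of the orange tray, hold for at least two seconds and finish still pointing there. Touch and move nothing at any time, and do not point at the red bottle.

Things in the scene. Friction and masses are not known exactly. Their poses are not given: they have to be found in the camera images.
- empty_bottle: The empty squeeze bottle: clear, see-through plastic, looking pale and milky. Squeeze bottle standing upright, body 58 mm in diameter, shut white flip-top lid 38 mm in diameter; its flat top is 172 mm above the counter. Origin: centre of the underside; z up.
- empty_bottle_lid (a point): Centre of the flat top of the empty bottle's flip-top lid.
- red_bottle: The full squeeze bottle: opaque red, the same shape; not to be pointed at. Squeeze bottle standing upright, body 58 mm in diameter, shut white flip-top lid 38 mm in diameter; its flat top is 172 mm above the counter. Origin: centre of the underside; z up.
- red_bottle_lid (a point): Centre of the flat top of the red bottle's lid.
- tray: Loose orange plastic tray, 120 (x) by 300 (y) by 28 mm high, floor 5 mm, walls 4 mm thick; two dividers as high as the walls split it along its y axis into three bays, centred at y = -99, 0 and +99 mm. Two bays hold a jar each; the free one has only the coaster in it, and which one varies. Origin: centre of the underside.
- coaster: Black rubber disc, 64 mm in diameter, 5 mm thick, lying loose on the tray's floor in the free bay. Origin: centre of the underside.
- coaster_top (a point): Centre of the coaster's upper face, about 10 mm above the counter. Beyond the tray and bottles, more than 0.70 m ahead of the robot, stand only low things that are not part of the job: a griddle (top 52 mm high) with a wooden turner lying on it, and a white bowl (60 mm high).
- amber_jar: Amber glass jar with a yellow lid, 58 mm in diameter, 70 mm high, standing in a tray bay. Origin: centre of the underside.
- green_jar: Green glass jar with a green lid, 58 mm in diameter, 70 mm high, standing in a tray bay. Origin: centre of the underside.
Mind the look-alikes: they are no part of the job. Several things look just like the empty_bottle: the one meant starts nearest to the robot's base.

How it is judged:
On the way, in this order (a step that is already met when the one before it is completed fails the run):
1. point down at the empty bottle's lid and dwell there (horizontal distance between the grasp point and empty_bottle_lid below 0.025 m and z of the grasp point in the frame of empty_bottle_lid between 0.02 and 0.1 m and (angle between the grasp point's own z axis and vertical above 2.54 rad or angle between the grasp point's own z axis and vertical below 0.6 rad)), for 1.8 s.
2. then point down at the coaster in the free bay and dwell there (horizontal distance between the grasp point and coaster_top below 0.03 m and z of the grasp point in the frame of coaster_top between 0.02 and 0.1 m and (angle between the grasp point's own z axis and vertical above 2.54 rad or angle between the grasp point's own z axis and vertical below 0.6 rad)), for 1.8 s.
At the end, for the whole second after the job is handed in: The tool still points down (within about 34 degrees of vertical) at the coaster, the TCP within 30 mm of its centre horizontally and 20 to 100 mm above its upper face; both bottles, tray, jars and coaster are upright and within 8 mm of where they began (all of step 2 and distance of each of empty_bottle, red_bottle, tray, amber_jar, green_jar, coaster from where it was at the start of the episode below 0.008 m and angle between each of empty_bottle, red_bottle, tray, amber_jar, green_jar, coaster's own z axis and vertical below 0.1 rad); the robot touches nothing.
It fails at once if the robot touches anything (contact force between any of the fingers, the arm and anything else above 0.3 N).
It fails at once if anything is moved, lifted or tipped (distance of any of empty_bottle, red_bottle, tray, amber_jar, green_jar, coaster from where it was at the start of the episode above 0.01 m or angle between any of empty_bottle, red_bottle, tray, amber_jar, green_jar, coaster's own z axis and vertical above 0.15 rad).
It fails at once if the tool points at the red bottle's lid (TCP within 20 mm of its centre horizontally and less than 70 mm above it) (horizontal distance between the grasp point and red_bottle_lid below 0.02 m and z of the grasp point in the frame of red_bottle_lid below 0.07 m).
It also fails if it takes over 42 s, if anything falls off the work surface, if the arm or the gripper's body presses on something with over 40 N, if the wrist force passes 120 N, or if a joint passes its speed limit or range.

## Working session

There is one attempt and no reset: what is moved stays moved. The work goes in short steps, Python scripts to look and compute and a shell command to move; the robot and the scene stay as the last step left them, time stands still between calls to the robot, and variables do not carry over. Pictures are saved under pics/ and viewed, at most 10 in all, crops included, and the job is handed in when it is done.

```bash
mkdir -p pics; cat > h.py <<'E'
import numpy as np, cv2, pickle
from rig import arm
def snap(n,f):
    s=arm.snapshot(n); pickle.dump(s,open(f'pics/{f}.pkl','wb')); cv2.imwrite(f'pics/{f}.png',s['frame'][:,:,::-1]); return s
def ray(s,px,z):
    K=np.array(s['mtx']);T=np.array(s['world_to_cam'])
    u=cv2.undistortPoints(np.array([[px]],float),K,np.array(s['D'],float))[0,0]
    R=T[:3,:3];c=-R.T@T[:3,3];d=R.T@np.array([u[0],u[1],1]);return c+d*(z-c[2])/d[2]
E
python3 - <<'E'
from h import *
for n in('scene','top'):
    s=snap(n,n);T=np.array(s['world_to_cam']);print(n,-T[:3,:3].T@T[:3,3])
st=arm.state();print(st['time'],st['position'],st['orientation'],st['finger_gap'])
E
```

```text
scene [ 0.98083254 -0.69323307  0.86202854]
top [0.39059936 0.01791043 1.30600157]
0.1 [0.20291652 0.61683982 0.24894284] [-1.51983713e-04  1.58217063e-01  9.87403672e-01 -1.15199296e-03] 0.08559659287935215
```

View pics/top.png

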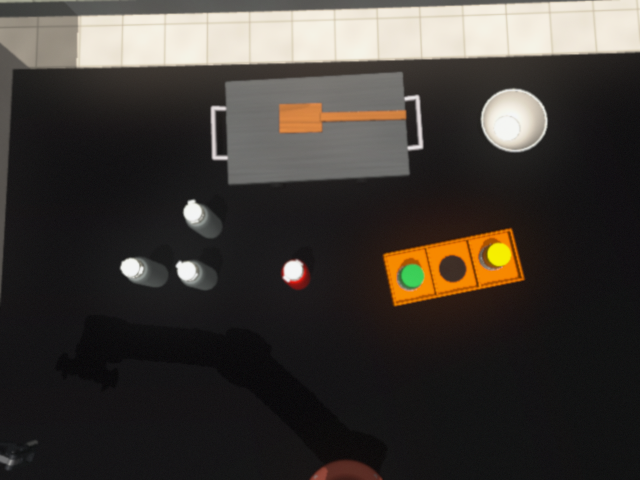

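View pics/scene.png

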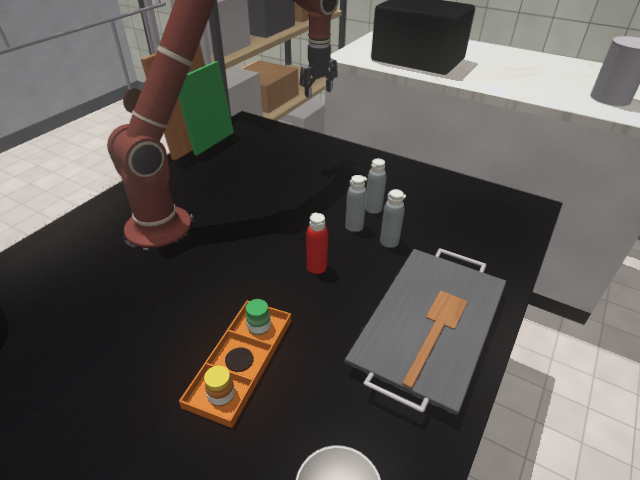

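The top view shows clear bottles with lids at about (131,267), (187,270) and (194,211), the red lid at (293,271), and the black coaster at (453,268) in the middle bay. The scene view agrees. I'll enlarge crops of both to refine the lid positions.

```bash
python3 - <<'E'
from h import *
t=pickle.load(open('pics/top.pkl','rb'));s=pickle.load(open('pics/scene.pkl','rb'))
for p in[(131,267),(187,270),(194,211),(293,271)]:
    q=ray(t,p,.172);print(p,q.round(3),np.hypot(*q[:2]))
for p in[(378,163),(358,180),(397,194),(318,217)]:print('s',p,ray(s,p,.172).round(3))
print(ray(t,(453,268),.01).round(3),ray(s,(239,359),.01).round(3))
for p in[(410,275),(498,255)]:print('jar',ray(t,p,.07).round(3))
a=cv2.resize(t['frame'][190:300,100:320],(800,400),interpolation=2)
b=cv2.resize(s['frame'][150:240,300:420],(266,200),interpolation=2)
c=np.zeros((600,800,3),np.uint8);c[:400]=a;c[400:,:266]=b
c[400:,270:470]=cv2.resize(t['frame'][238:298,423:483],(200,200));c[400:,480:680]=cv2.resize(s['frame'][329:389,209:269],(200,200))
cv2.imwrite('pics/c.png',c[:,:,::-1])
E
```

```text
(131, 267) [0.525 0.431 0.172] 0.6789459301591663
(187, 270) [0.516 0.316 0.172] 0.6049961060000555
(194, 211) [0.639 0.303 0.172] 0.7069856889690698
(293, 271) [0.509 0.099 0.172] 0.5186439987566094
s (378, 163) [0.526 0.423 0.172]
s (358, 180) [0.519 0.308 0.172]
s (397, 194) [0.64  0.301 0.172]
s (318, 217) [0.512 0.1   0.172]
[ 0.525 -0.262  0.01 ] [ 0.525 -0.261  0.01 ]
jar [ 0.505 -0.153  0.07 ]
jar [ 0.546 -0.349  0.07 ]
```

View pics/c.png

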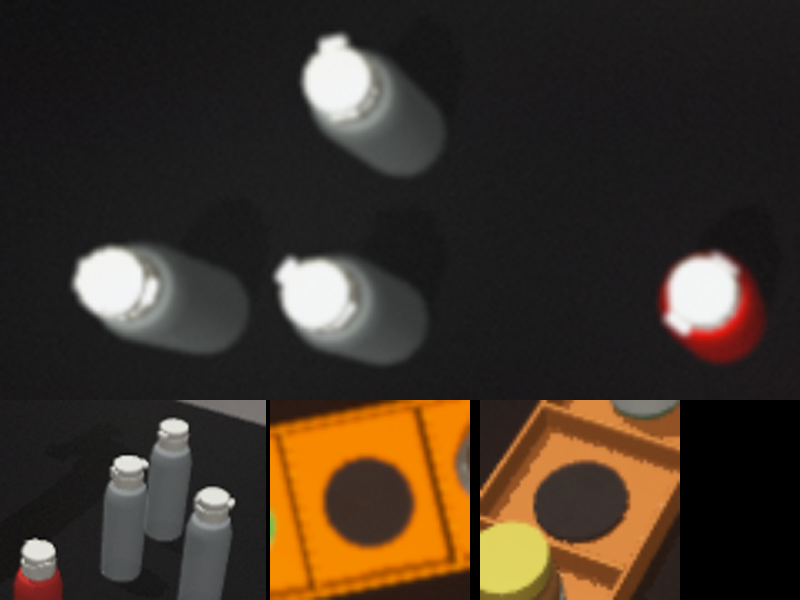

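The target lid is near (0.516, 0.312, 0.172), and the coaster is at (0.525, -0.262) with both views agreeing. The next move goes toward the lid at about z 0.27, with the first part as a check.

```bash
python3 -m handwheel '[-0.25,-0.12,-0.1,0,0,0,-0.5,-0.25,-0.2,0,0,0,-0.78,-0.38,-0.2,0,0,0,-0.78,-0.38,-0.2,0,0,0]'
```

```text
time: 0.43
position: [0.2732, 0.5515, 0.2705]
orientation: [0.003, 0.164, 0.987, -0.002]
contact_force: [1.7, -0.9, -0.3]
finger_gap: 0.0853
grip_force: 0.0
```

```bash
python3 -m handwheel '[-0.25,-0.12,0,0,0,0,-0.5,-0.25,0,0,0,0,-0.78,-0.38,0,0,0,0]' >/dev/null
python3 -m handwheel '[-0.25,-0.12,0,0,0,0,-0.5,-0.25,0,0,0,0,-0.78,-0.38,0,0,0,0]' >/dev/null
python3 -m handwheel '[-0.25,-0.12,0,0,0,0,-0.5,-0.25,0,0,0,0,-0.78,-0.38,0,0,0,0,-0.78,-0.38,0,0,0,0]'
python3 - <<'E'
from h import *
from scipy.spatial.transform import Rotation as R
s=arm.state();w,x,y,z=s['orientation'];print(R.from_quat([x,y,z,w]).inv().apply(np.array([.516,.312,.245])-s['position'])*10,s['joints'])
E
```

```text
time: 1.27
position: [0.4582, 0.368, 0.2695]
orientation: [0.002, 0.164, 0.986, -0.003]
contact_force: [1.3, -1.7, 0.3]
finger_gap: 0.0851
grip_force: 0.0
[-0.72681009 -0.34175018  0.25065083] [-0.73126571  0.49823186  0.02182267  1.58451579 -0.00358215  1.05993237
  0.53039342]
```

```bash
python3 -m handwheel '[-0.25,-0.12,0,0,0,0,-0.5,-0.25,0,0,0,0,-0.72,-0.34,0.1,0,0,0,-0.72,-0.34,0.2,0,0,0,-0.72,-0.34,0.25,0,0,0]'
python3 -m handwheel '[0,0,0,0,0,0,0,0,0,0,0,0,0,0,0,0,0,0]'
python3 - <<'E'
from h import *
snap('top','t2');snap('wrist','w2');s=snap('scene','s2')
a=np.hstack([cv2.imread('pics/w2.png'),cv2.imread('pics/s2.png')]);cv2.imwrite('pics/ws.png',cv2.resize(a,(800,300),interpolation=3))
E
```

```text
time: 1.68
position: [0.5101, 0.3186, 0.2431]
orientation: [-0.001, 0.16, 0.987, -0.001]
contact_force: [-0.8, 0.6, -0.2]
finger_gap: 0.085
grip_force: 0.0
time: 1.93
position: [0.5088, 0.3224, 0.2453]
orientation: [-0.0, 0.157, 0.988, 0.0]
contact_force: [-0.6, 0.9, 0.5]
finger_gap: 0.0856
grip_force: 0.0
```

View pics/ws.png

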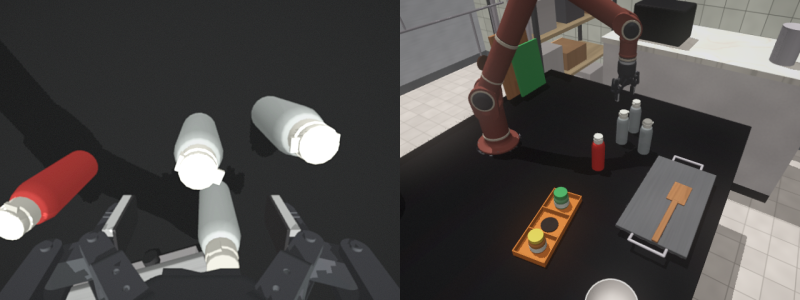

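The wrist view shows one lid ahead at about (200,165) in the montage and another partly hidden under the gripper at (222,255). I'll project the known points into both views to see which is which.

```bash
python3 - <<'E'
from h import *
P=np.array([[.525,.428,.172],[.516,.312,.172],[.639,.302,.172],[.51,.1,.172],arm.state()['position']])
for f in('w2','s2'):
    s=pickle.load(open(f'pics/{f}.pkl','rb'));T=np.array(s['world_to_cam'])
    p=cv2.projectPoints(P,cv2.Rodrigues(T[:3,:3])[0],T[:3,3],np.array(s['mtx']),np.array(s['D'],float))[0][:,0]
    print(f,p*.625+([400,0] if f=='s2' else 0), (-T[:3,:3].T@T[:3,3]).round(3))
E
python3 -m handwheel '[0,0,0,0,0,0]'
```

```text
w2 [[313.61051852 148.48798817]
 [192.54810647 175.4068076 ]
 [218.77755805 270.08953522]
 [  6.11938478 224.73795578]
 [199.64228781 211.66944063]] [0.429 0.349 0.37 ]
s2 [[636.46174666 101.31910788]
 [623.60197447 111.91670108]
 [647.86540707 121.08090117]
 [598.2026632  135.49003824]
 [624.43493015  96.02871285]] [ 0.981 -0.693  0.862]
time: 2.17
position: [0.5096, 0.3213, 0.2455]
orientation: [0.0, 0.158, 0.987, 0.0]
contact_force: [0.5, 0.9, -0.1]
finger_gap: 0.0854
grip_force: 0.0
```

View pics/s2.png

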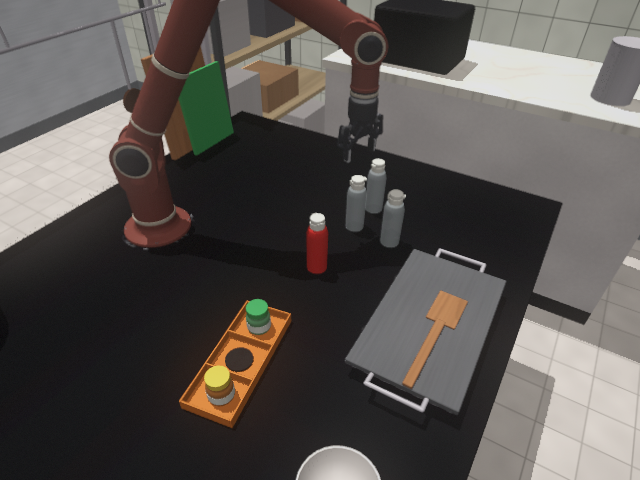

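```bash
python3 - <<'E'
from h import *
from scipy.spatial.transform import Rotation as R
w=pickle.load(open('pics/w2.pkl','rb'))
for p in[(200,165),(321,141),(10,223)]:print(ray(w,np.array(p)/.625,.172).round(3))
s=arm.state();w,x,y,z=s['orientation'];r=R.from_quat([x,y,z,w]).inv();print(s['time'],s['position'],r.apply(np.array([.515,.313,.245])-s['position'])*10)
E
```

```text
[0.508 0.322 0.172]
[0.52  0.436 0.172]
[0.509 0.106 0.172]
2.1667 [0.50955776 0.32133635 0.24548556] [-0.07768755 -0.06225793  0.0048405 ]
```

```bash
python3 -m handwheel '[-0.06,-0.04,0,0,0,0,-0.06,-0.04,0,0,0,0,-0.06,-0.04,0,0,0,0,-0.06,-0.04,0,0,0,0,-0.06,-0.04,0,0,0,0]'
for i in 1 2 3 4 5 6; do python3 -m handwheel '[0,0,0,0,0,0,0,0,0,0,0,0,0,0,0,0,0,0,0,0,0,0,0,0,0,0,0,0,0,0]'; done | grep -E 'time|posi' | tail -2
python3 - <<'E'
from h import *
from scipy.spatial.transform import Rotation as R
s=arm.state();w,x,y,z=s['orientation'];r=R.from_quat([x,y,z,w]).inv();print(r.apply(np.array([.525,-.262,.275])-s['position'])*10)
E
```

```text
time: 2.58
position: [0.5141, 0.3151, 0.245]
orientation: [-0.0, 0.158, 0.987, 0.0]
contact_force: [-0.9, -0.7, -0.1]
finger_gap: 0.0855
grip_force: 0.0
time: 5.08
position: [0.5142, 0.3151, 0.245]
[-1.90578123 -5.44830036 -0.29991415]
```

Held for over 2.5 s. Next I lift and travel high over the red bottle.

```bash
python3 -m handwheel '[0,0,-0.2,0,0,0,0,0,-0.4,0,0,0,0,0,-0.4,0,0,0,0,0,-0.4,0,0,0]'
python3 -m handwheel '[-0.1,-0.3,0,0,0,0,-0.2,-0.6,0,0,0,0,-0.32,-0.9,0,0,0,0]' | sed -n 2p
python3 -m handwheel '[-0.1,-0.3,0,0,0,0,-0.2,-0.6,0,0,0,0,-0.32,-0.9,0,0,0,0]' | sed -n 2p
python3 -m handwheel '[-0.1,-0.3,0,0,0,0,-0.2,-0.6,0,0,0,0,-0.32,-0.9,0,0,0,0]' | sed -n 2p
python3 -m handwheel '[-0.1,-0.3,0,0,0,0,-0.2,-0.6,0,0,0,0,-0.32,-0.9,0,0,0,0]' | sed -n 2p
python3 -m handwheel '[-0.1,-0.3,0,0,0,0,-0.2,-0.6,0,0,0,0,-0.32,-0.9,0,0,0,0]' | sed -n 2p
python3 -m handwheel '[-0.1,-0.3,0,0,0,0,-0.2,-0.6,0,0,0,0,-0.32,-0.9,0,0,0,0,-0.32,-0.9,0,0,0,0,-0.32,-0.9,0,0,0,0]' | sed -n 2p
python3 -m handwheel '[0,0,0,0,0,0,0,0,0,0,0,0,0,0,0,0,0,0]'
python3 - <<'E'
from h import *
from scipy.spatial.transform import Rotation as R
s=arm.state();w,x,y,z=s['orientation'];r=R.from_quat([x,y,z,w]).inv();print(r.apply(np.array([.525,-.262,.1])-s['position'])*10,s['joints'])
snap('wrist','w3')
E
```

```text
time: 5.42
position: [0.5147, 0.3154, 0.2861]
orientation: [0.001, 0.158, 0.987, 0.001]
contact_force: [-0.1, -0.7, -0.7]
finger_gap: 0.0855
grip_force: 0.0
position: [0.5153, 0.2189, 0.2836]
position: [0.5176, 0.1227, 0.2838]
position: [0.5198, 0.0272, 0.2839]
position: [0.5221, -0.0682, 0.2839]
position: [0.5245, -0.1635, 0.2839]
position: [0.5265, -0.2602, 0.2835]
time: 7.33
position: [0.5282, -0.2559, 0.2848]
orientation: [-0.0, 0.157, 0.988, 0.001]
contact_force: [0.0, 0.2, 0.2]
finger_gap: 0.0855
grip_force: 0.0
[ 0.0104319  -0.07026977  1.84753588] [ 0.3333105   0.48570107  0.12791971  1.56590642 -0.06810236  1.09516488
  1.73389729]
```

View pics/w3.png

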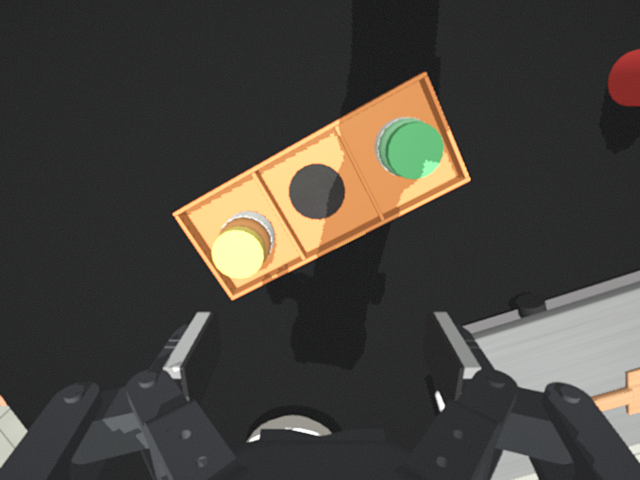

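The wrist view shows the black coaster at (317,191) in the middle bay, between the yellow-lidded jar at (238,250) and the green jar at (410,150). Descending now.

```bash
python3 -c "
from h import *
print(ray(pickle.load(open('pics/w3.pkl','rb')),(317,191),.01))"
python3 -m handwheel '[0,-0.05,0.3,0,0,0,0,-0.06,0.6,0,0,0,0,-0.06,0.9,0,0,0,0,-0.06,0.9,0,0,0]' | sed -n 2,4p
python3 -m handwheel '[0,0,0.25,0,0,0,0,0,0.5,0,0,0,0,0,0.7,0,0,0,0,0,0.85,0,0,0,0,0,0.93,0,0,0]' | sed -n 2,4p
python3 -m handwheel '[0,0,0,0,0,0,0,0,0,0,0,0,0,0,0,0,0,0]' | sed -n 2,4p
```

```text
[ 0.52249108 -0.25870285  0.01      ]
position: [0.5226, -0.2607, 0.1895]
orientation: [-0.006, 0.157, 0.988, 0.002]
contact_force: [-1.6, 0.5, -0.7]
position: [0.5262, -0.2627, 0.1016]
orientation: [-0.0, 0.158, 0.988, 0.0]
contact_force: [-0.7, 0.4, 0.6]
position: [0.5272, -0.2639, 0.1037]
orientation: [0.002, 0.158, 0.987, -0.0]
contact_force: [0.5, -0.0, -0.2]
```

```bash
python3 -m handwheel '[0.03,0.02,0.06,0,0,0,0.03,0.02,0.06,0,0,0,0.03,0.02,0.06,0,0,0]' | sed -n 1,2p
for i in 1 2 3 4 5 6; do python3 -m handwheel '[0,0,0,0,0,0,0,0,0,0,0,0,0,0,0,0,0,0,0,0,0,0,0,0,0,0,0,0,0,0]'; done | tail -6
python3 - <<'E'
from h import *
snap('scene','s4')
E
```

```text
time: 8.63
position: [0.5236, -0.2604, 0.0962]
time: 11.13
position: [0.5237, -0.2607, 0.096]
orientation: [-0.0, 0.158, 0.987, -0.0]
contact_force: [0.4, -0.3, 0.4]
finger_gap: 0.0854
grip_force: 0.0
```

View pics/s4.png

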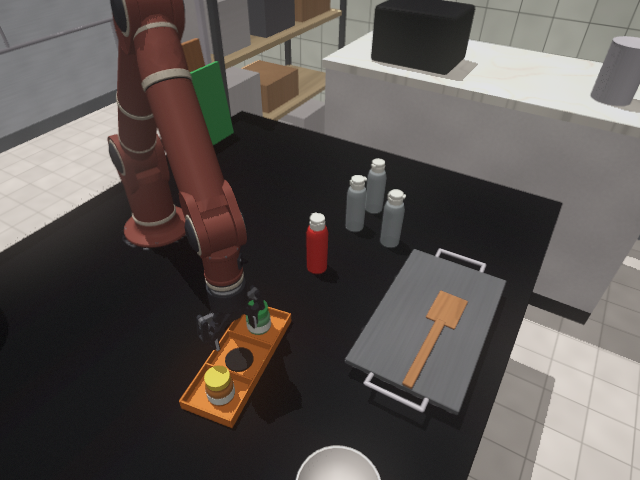

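The gripper hovers over the coaster at (239,359), nothing has moved, and the force readings are only noise. Handing in.

```bash
python3 -c "
from rig import arm
print(arm.finish_job())"
```

```text
the job is handed in; nothing more can be done
None
```

I pointed at the lid of the nearest clear bottle for over 2.5 s, then at the coaster in the middle bay for about 2.5 s, and handed in still pointing there. The last picture shows nothing moved and the force readings stayed at noise level, but the hand-in returned no verdict.

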